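# Hook the sprung lifting handle onto a glass mould lid

## Robot

A 6-joint arm with a two-finger parallel gripper is mounted at the origin on the work surface. World frame = base frame: x ahead of the robot, y to its left, z up, the work surface at z = 0. Lengths are in m, angles in rad, forces in N, time in s.
With the tool pointing down it reaches from about 0.375 to 0.975 m from the base axis. Payload 3.8 kg.
Tool frame: the origin (TCP) lies on the centre line of the jaws, within the pads' length; the fingertips stand 25 mm ahead of it and the grasp point (between the pads) lies 6 mm ahead of it; z points along the fingers, y is the direction in which the jaws open and shut (so a half turn about z gives the same grasp; the last joint's range is limited). The gripper opens to 85 mm and grips with 20 to 120 N. Pads are 22 mm wide; open, the fingers measure 114 mm over their backs; the gripper's body (76 mm by 85 mm) begins 54 mm behind the grasp point. The pads swing forward as they close: fully open they stand 13 mm farther back than shut.
Start: joints at [-1.267, 0.264, 1.604, -0, 1.274, -0.037], TCP at [0.226, -0.636, 0.256] pointing down, gripper open.
Joint ranges: [-2.63, 2.63], [-0.94, 2.18], [0.31, 2.57], [-1.31, 4.45], [0, 2.66], [-2.55, 2.55]. Speed limits (rad/s): [2.57, 2.57, 3.14, 3.14, 3.14, 3.14].

## Interface

Orientations are given as a rotation vector (axis times angle).
In Python, from workcell import bot gives the robot as it stands.
- The arm moves only by the tool servo_tool, never from a script. Its argument "moves" is a list of rows, each a list of 3 entries, a list of its own where there are three numbers: the closure in counts, from 0 (fully open) to 255 (shut), then the shift along the tool's x, y, z in m, then the turn about the tool's z in rad. A call has exactly 8 rows; each row shifts and turns the pose as measured when the row begins, along the tool's axes as they then stand; what a row does not reach is not made up. A row lasts 1/12 s, in which the tool goes at most 41.7 mm and 7.16 degrees, less where a joint would pass 70% of its speed; a pose out of reach is approached as far as the arm can. A call is refused whole if a number of a shift passes 0.0417 or a number of a turn 0.125, either way. A call with a gripper value outside its range is refused whole. The fingers move at their own pace and stop on an object; "newtons" is the grip in N (left out, the last holds). Time passes only in rows, so rows that do not move let the fingers close, or fill a call up. It gives the time, the measured TCP pose, the force and the opening at its end, in the units of the state.
- bot.read_state(): the state, without advancing time (a new reading comes with each control period).
- bot.read_camera(name): name is "scene" or "top" or "wrist"; returns a dict with "pixels" (420x560x3 uint8, red, green, blue), "depth" (420x560 float32, m along the optical axis (not along the pixel's ray), 0 where there is no reading), "intrinsics" (3x3 intrinsics, pixels), "dist" ([k1, k2, p1, p2, k3] as OpenCV has them; the pictures are not rectified), "R" (3x3) and "t" (3): a world point X has camera coordinates R X + t. Camera axes: x right, y down, z forward; pixel columns grow to the right and rows downward; lengths in m; the calibration is good to about 2 mm. A picture is of the moment at which its call begins.
- bot.finish_job(): hands the job in, once; it reports no verdict.
The state is a dict: "time": time; "q": joint angles; "joint_vel": joint speeds; "joint_torque": joint torques, N m; "tool_pos": TCP position; "tcp_rot": TCP orientation; "wrist_force": force on the tool from outside, world axes, zero at the start; "torque": the same for the moment, N m; "width": opening from 0.0 (shut) to 1.0 (fully open).
Only numpy, scipy, OpenCV 4.12 (cv2) and the standard library are available. Lean on these libraries where they do the work, as an engineer would, in place of code of your own. Each camera call takes 0.05 s, during which the arm holds its last target.

## Task

Take the sprung lifting handle out of the tool tray, stand its foot across the slot on top of the mould lid and press its head down so that its hook drops beside the crossbar in the slot. With it held down, slide it gently until the hook's stem meets the bar, then let the head rise so that the bar lies in the hook, behind its lip, and leave the handle standing there caught on the bar. Never force the handle against the lid or bar, and leave the other things where they are.

Things in the scene. Friction and masses are not known exactly. Their poses are not given: they have to be found in the camera images.
- handle: Sprung lifting handle, 80 mm tall, 0.3 kg, upright on its foot in the tray. Origin: centre of the foot's underside; z up through the head. Foot: steel frame 36 mm (x) by 60 mm (y), 8 mm thick, with a lug 14 mm wide that stands 9 mm out of its +x edge, under a cage 24 mm high. A hook hides in the foot. Head, rod and hook are one sliding piece: pushing the head down with the foot held lowers the hook as far.
- head (a point): Centre of the handle's head, a dark wooden block 24 by 24 mm, 28 mm tall, sides parallel to the handle's x and y; grip any two opposite sides. At rest it is 66 mm above the foot's underside (its lower face 52 mm); fully pressed, 27 mm lower. A rod 10 mm thick joins it to the cage.
- hook (a point): Middle of the steel hook's throat, on the toe's upper face. At rest 8 mm above the foot's underside and at x = 1 mm in the handle's frame. In that frame the upright stem fills x = -10 to -4 mm, the toe points to +x from -4 to 9 mm and is 6 mm thick, and a lip 2.5 mm high stands on its last 3 mm, leaving a throat 10 mm wide. Width 10 mm.
- plunger (a joint): How far the head is pushed into the handle, m: 0 at rest (hook hidden), 0.027 at the hard stop. A spring pushes back: about 2.5 N at rest, 6 N at the stop. Foot on the lid: the lip passes under the bar beyond about 0.0225; about 0.020 when the bar lies in the throat; about 0.0225 if only the lip is under the bar; back to 0 if nothing is caught.
- mould_lid: Round dark cast mould lid fixed to the bench, 168 mm in diameter, 38 mm tall, two raised cheeks on top. Origin: centre of its underside; x runs along the slot, y across it. Cheeks: 140 mm long (x), from 15 to 37 mm either side of the middle in y, tops 82 mm above the bench. Slot between them: 30 mm wide, 44 mm deep, open at both ends. Foot and hook together may load it with 20 N at most.
- slot_mid (a point): Middle of the slot, level with the cheeks' tops; axes as the lid's. A steel crossbar 8 mm thick crosses the slot along y, its axis 8 mm and underside 12 mm below this level. It is clamped in long holes and stands anywhere within 20 mm either way along x of this point: its place is not measured. It does not move. A stem left pushed against it binds and cannot rise. The hook may face either way.
- tray: Shallow aluminium tool tray fixed to the bench, 150 mm (x) by 180 mm (y), 16 mm high, floor 4 mm thick. Origin: centre of its underside. The handle stands on its floor towards +y.
- wood_cup: Wooden forming cup, 52 mm wide, 42 mm tall, standing in the tray's other half; leave it. Origin: centre of its underside.
- paperweight: Green glass paperweight, 62 mm wide, 51 mm tall, on the bench near the robot; leave it. Origin: centre of its underside.
- jacks: Pair of steel jacks (large glassmaker's tweezers), 280 mm long along its y, 12 mm thick, lying on the far part of the bench; leave them. Origin: about the middle, on the bench.
Mind the look-alikes: they are no part of the job. Several things have the shape of the tray; the one meant has the colours described above. There is more than one size of the handle; the one meant has the size given above.

How it is judged:
By the outcome, as a careful person would: the job done as asked, in the order asked, and still so for the second after the job is handed in, with the robot touching nothing.
It also fails if it takes over 67 s, if anything falls off the work surface, if the arm or the gripper's body presses on something with over 40 N, if the wrist force passes 120 N, or if a joint passes its speed limit or range.

## Working session

There is one attempt and no reset: what is moved stays moved. The work goes in short steps, Python scripts to look and compute and a tool call to move; the robot and the scene stay as the last step left them, time stands still between calls to the robot, and variables do not carry over. Pictures are saved under pics/ and viewed, and the job is handed in when it is done.

Besides the shell and the picture viewer there is one more tool, called after ">>>" as a command line: name --argument value ..., lists and objects as JSON in quotes. servo_tool: Moves the arm, as the interface text tells. Its arguments: {"type":"object","properties":{"moves":{"type":"array","items":{"type":"array"}},"newtons":{"type":"number"}},"required":["moves"]}

```bash
mkdir -p pics; ls; cat > h.py <<'E'
import numpy as np,cv2
from workcell import bot
def cam(n,save=None):
    c=bot.read_camera(n)
    c={k:(np.array(v) if k!='x' else v) for k,v in c.items()}
    if save: cv2.imwrite('pics/'+save,c['pixels'][:,:,::-1])
    np.savez('/tmp/%s.npz'%n,**c)
    return c
def load(n): return dict(np.load('/tmp/%s.npz'%n))
def ray(c,uv):
    p=cv2.undistortPoints(np.array(uv,float).reshape(-1,1,2),c['intrinsics'],c['dist']).reshape(-1,2)
    d=np.c_[p,np.ones(len(p))]@c['R']; o=-c['R'].T@c['t']
    return o,d
def onz(c,uv,z):
    o,d=ray(c,uv); s=(z-o[2])/d[:,2]; return o+d*s[:,None]
def dep(c,uv):
    o,d=ray(c,uv); z=np.array([c['depth'][int(round(v)),int(round(u))] for u,v in uv]); return o+d*z[:,None]
def cloud(c):
    h,w=c['depth'].shape; v,u=np.mgrid[:h,:w]; o,d=ray(c,np.c_[u.ravel(),v.ravel()])
    P=o+d*c['depth'].reshape(-1,1); P[c['depth'].ravel()==0]=np.nan; return P.reshape(h,w,3)
def proj(c,X):
    return cv2.projectPoints(np.array(X,float).reshape(-1,3),cv2.Rodrigues(c['R'])[0],c['t'],c['intrinsics'],c['dist'])[0].reshape(-1,2)
E
python3 - <<'E'
from h import *
for n in ['scene','top','wrist']:
    c=cam(n,n+'0.png'); print(n,-c['R'].T@c['t'])
print(bot.read_state())
E
```

```text
pics
scene [1.13689259 0.00991876 0.89854013]
top [ 0.43880229 -0.02741613  1.08746006]
wrist [ 0.30226782 -0.60899873  0.37263209]
{'time': 0.15, 'q': array([-1.26690949e+00,  2.64598080e-01,  1.60507007e+00,  8.84777578e-06,
        1.27371357e+00, -3.68966812e-02]), 'joint_vel': array([-0.00098241, -0.00113902, -0.00527929, -0.00017709, -0.00016851,
        0.00123942]), 'joint_torque': array([-4.51806409e-05, -5.15906847e+01, -3.67959988e+01, -8.50862693e-05,
        8.03675473e-03,  1.04711563e-05]), 'tool_pos': array([ 0.22544632, -0.63567498,  0.25523061]), 'tcp_rot': array([-3.09434950e+00, -5.32410105e-01,  3.60671306e-04]), 'wrist_force': array([-0.42946751,  0.68964014, -0.37379211]), 'torque': array([-0.00718574,  0.00236302,  0.05142669]), 'width': 1.000862531834081}
```

View pics/scene0.png

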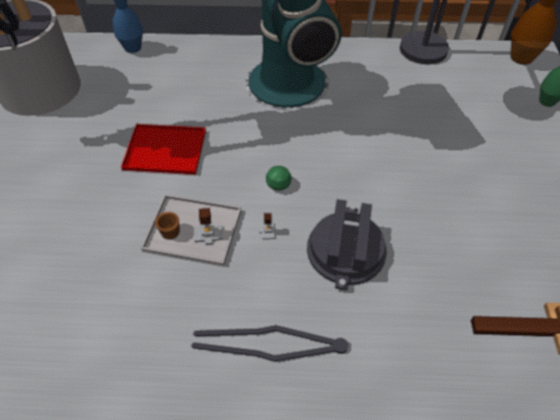

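View pics/top0.png

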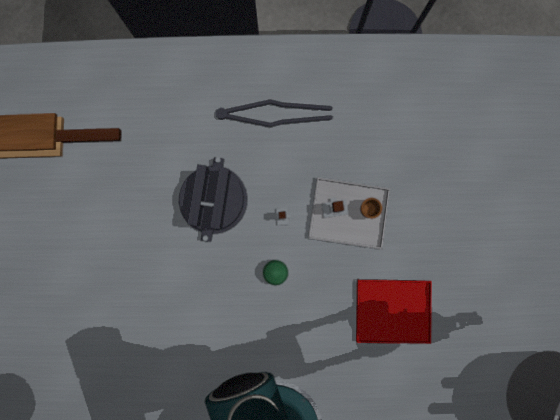

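View pics/wrist0.png

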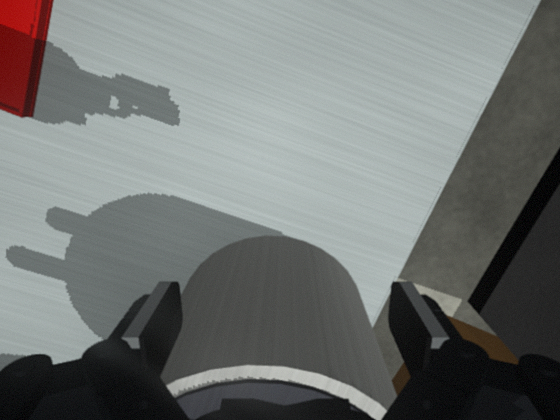

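Candidates for the handle: top (338,207), in the aluminium tray, larger; and top (282,215), a smaller one on the bench. Trays: aluminium (347,213), red (394,312). I choose the one in the aluminium tray and check it with a crop.

```bash
python3 - <<'E'
from h import *
c=load('top');s=load('scene')
a=cv2.resize(c['pixels'][165:260,170:400],None,fx=3.4,fy=3.4,interpolation=cv2.INTER_CUBIC)
b=cv2.resize(s['pixels'][185:295,135:395],None,fx=3,fy=3,interpolation=cv2.INTER_CUBIC)
cv2.imwrite('pics/ca.png',a[:,:,::-1]);cv2.imwrite('pics/cb.png',b[:,:,::-1])
P=cloud(c)
for n,uv in dict(head=(338,207),small=(282,215),cheekL=(200,185),cheekR=(220,185),bar=(207,204)).items():
    print(n,dep(c,[uv]).round(4))
# dark red/brown heads
hsv=cv2.cvtColor(c['pixels'],cv2.COLOR_RGB2HSV)
m=((P[:,:,2]>.065)&(P[:,:,2]<.1))
m[:, :]&=(np.arange(560)[None]>160)&(np.arange(560)[None]<400)&(np.arange(420)[:,None]<260)
n,l,st,ce=cv2.connectedComponentsWithStats(m.astype(np.uint8))
for i in range(1,n):
    if st[i,4]>8:
        q=P[l==i]; r=cv2.minAreaRect(q[:,:2].astype(np.float32)*1000)
        print(st[i],ce[i],q.mean(0).round(4),np.median(q[:,2]),r)
E
```

```text
head [[ 0.5219 -0.1582  0.0826]]
small [[ 0.5083 -0.0309  0.0526]]
cheekL [[0.5789 0.1552 0.0791]]
cheekR [[0.5778 0.1092 0.0806]]
bar [[0.5353 0.1398 0.0763]]
[ 187  165   43   65 1358] [208.27908689 197.02430044] [0.5509 0.1361 0.0805] 0.08114525493365099 ((552.3292236328125, 136.500244140625), (75.17224884033203, 140.36856079101562), 80.91020965576172)
[332 201  13  12 122] [338.27868852 206.3852459 ] [ 0.5233 -0.1589  0.0823] 0.08305044769971992 ((523.8870239257812, -159.4362030029297), (24.105459213256836, 23.59040069580078), 7.718785762786865)
```

View pics/ca.png

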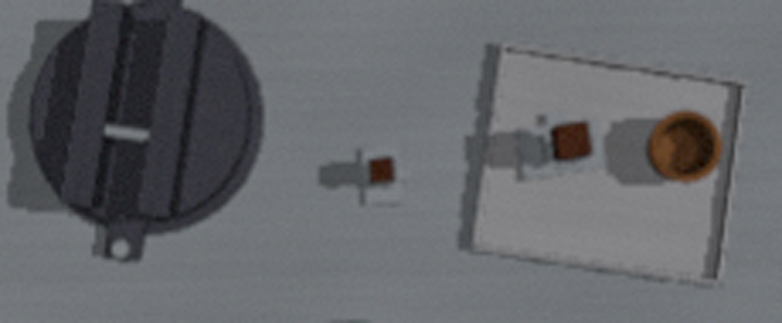

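View pics/cb.png

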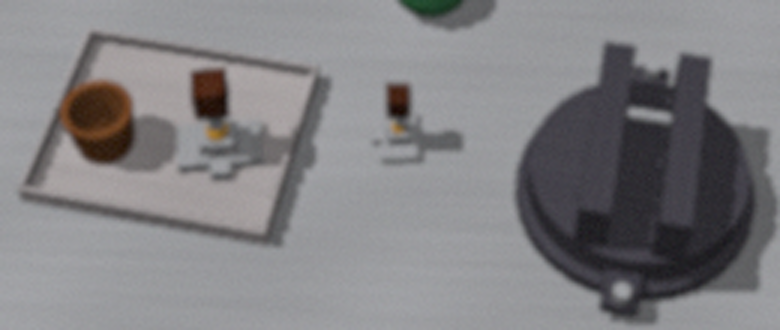

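>>> servo_tool --moves '[[0, [0.027, -0.026, 0], 0], [0, [0.027, -0.026, 0], 0], [0, [0.027, -0.026, 0], 0], [0, [0.027, -0.026, 0], 0], [0, [0.027, -0.026, 0], 0], [0, [0.027, -0.026, 0], 0], [0, [0.027, -0.026, 0], 0], [0, [0.027, -0.026, 0], 0]]' --newtons 40

```text
time: 0.82
tool_pos: [0.3594, -0.3628, 0.2499]
tcp_rot: [-3.095, -0.513, 0.006]
wrist_force: [0.4, -0.6, 1.0]
width: 1.0
```

>>> servo_tool --moves '[[0, [0.027, -0.026, 0], 0], [0, [0.027, -0.026, 0], 0], [0, [0.027, -0.026, 0], 0], [0, [0.027, -0.026, 0], 0], [0, [0.027, -0.026, 0], 0], [0, [0.027, -0.026, 0], 0], [0, [0, 0, 0], 0.1], [0, [0, 0, 0], 0.1]]'

```text
time: 1.48
tool_pos: [0.4665, -0.1437, 0.2491]
tcp_rot: [-3.127, -0.204, 0.004]
wrist_force: [-0.2, -0.0, -0.8]
width: 0.996
```

```bash
python3 - <<'E'
from h import *
c=cam('wrist','w1.png'); s=bot.read_state(); print(s['time'],s['tool_pos'],s['tcp_rot'],s['q'],s['wrist_force'])
v=s['tcp_rot'];R=cv2.Rodrigues(v)[0];print(R.round(3),np.arctan2(R[1,0],R[0,0]))
E
```

```text
1.5333 [ 0.46645819 -0.14367659  0.24905706] [-3.12682277 -0.19556378  0.00374484] [-0.354433   -0.08634196  1.9971541   0.0073556   1.23648066  1.08900484] [ 0.35415729  0.16625659 -0.21992774]
[[ 0.992  0.125 -0.003]
 [ 0.125 -0.992  0.008]
 [-0.002 -0.009 -1.   ]] 0.12493324427160152
```

View pics/w1.png

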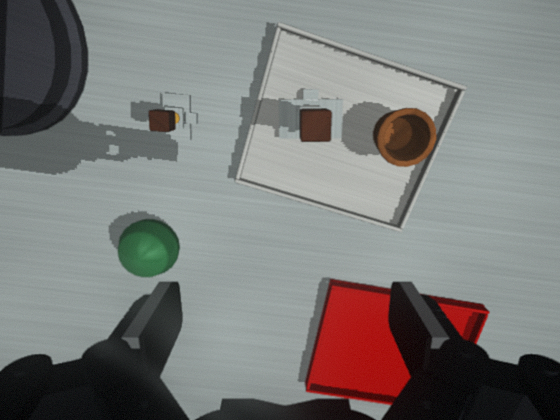

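The wrist view shows the chosen handle's dark head at (315,125), with its foot and lug at (310,95) pointing image-up (+x). The small look-alike is at (162,120).

```bash
python3 - <<'E'
from h import *
c=load('wrist')
a=cv2.resize(c['pixels'][60:170,230:370],None,fx=5,fy=5,interpolation=cv2.INTER_CUBIC)
cv2.imwrite('pics/cw.png',a[:,:,::-1])
P=cloud(c)
def rect(m,nm):
    n,l,st,ce=cv2.connectedComponentsWithStats(m.astype(np.uint8))
    i=1+np.argmax(st[1:,4]); q=P[l==i]
    print(nm,st[i],np.median(q,0).round(4),cv2.minAreaRect(q[:,:2].astype(np.float32)*1000))
R=np.zeros(P.shape[:2],bool);R[60:170,230:370]=1
rect(R&(P[...,2]>.076)&(P[...,2]<.095),'head')
rect(R&(P[...,2]>.0085)&(P[...,2]<.016),'foot')
E
```

```text
head [300 109  32  33 994] [ 0.5248 -0.1586  0.0838] ((524.5596313476562, -158.87330627441406), (23.699254989624023, 23.61780548095703), 7.85483455657959)
foot [ 278   89   66   50 1544] [ 0.5306 -0.1499  0.0119] ((528.898681640625, -158.70626831054688), (44.64854431152344, 60.897499084472656), 8.743091583251953)
```

View pics/cw.png

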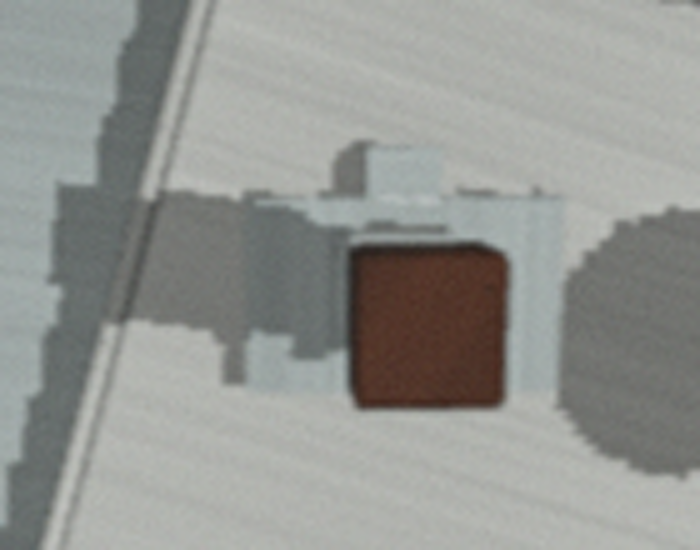

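>>> servo_tool --moves '[[110, [0.019, 0.0075, 0.01], -0.015], [110, [0.019, 0.0075, 0.01], 0], [110, [0.018, 0.0075, 0.01], 0], [110, [0, 0, 0.02], 0], [110, [0, 0, 0.02], 0], [110, [0, 0, 0.02], 0], [110, [0, 0, 0.02], 0], [110, [0, 0, 0], 0]]'

```text
time: 2.2
tool_pos: [0.5281, -0.1598, 0.1358]
tcp_rot: [-3.126, -0.246, -0.002]
wrist_force: [-0.6, 0.0, -1.5]
width: 0.57
```

```bash
cat > st.py <<'E'
from h import *
def st():
    s=bot.read_state();R=cv2.Rodrigues(s['tcp_rot'])[0]
    print('t',round(s['time'],2),'pos',s['tool_pos'].round(4),'yaw',round(float(np.arctan2(R[1,0],R[0,0])),4),'tilt',R[2,:2].round(4),'F',s['wrist_force'].round(2),'M',s['torque'].round(2),'w',round(s['width'],3))
    return s,R
def to(s,R,x,y,z,yaw):
    d=R.T@(np.array([x,y,z])-s['tool_pos']); print('shift',d.round(4),'turn',round(float(np.arctan2(R[1,0],R[0,0])-yaw),4))
E
python3 - <<'E'
from st import *
s,R=st(); to(s,R,.5246,-.1589,.083,.14); cam('wrist','w2.png')
E
```

```text
t 2.2 pos [ 0.5281 -0.1598  0.1358] yaw 0.1573 tilt [ 0.0019 -0.0056] F [-0.6  0.  -1.5] M [ 0.05  0.05 -0.02] w 0.57
shift [-0.0034 -0.0012  0.0528] turn 0.0173
```

View pics/w2.png

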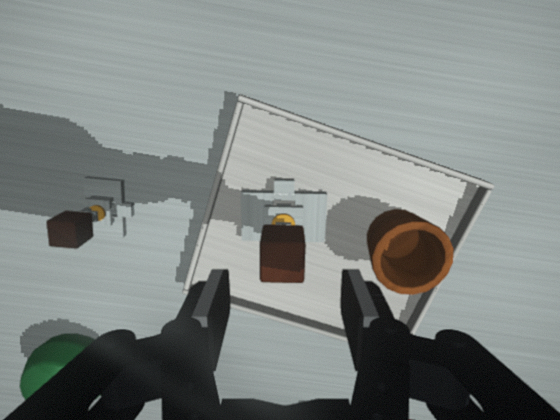

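Head at (282,255), centred between the pads (about 218 and 352).

>>> servo_tool --moves '[[110, [-0.003, -0.001, 0.012], 0.017], [110, [0, 0, 0.012], 0], [110, [0, 0, 0.012], 0], [110, [0, 0, 0.01], 0], [110, [0, 0, 0.005], 0], [110, [0, 0, 0], 0], [110, [0, 0, 0], 0], [110, [0, 0, 0], 0]]'

```text
time: 2.92
tool_pos: [0.5282, -0.1612, 0.0861]
tcp_rot: [-3.132, -0.219, -0.015]
wrist_force: [0.2, -0.6, 0.4]
width: 0.566
```

```bash
python3 - <<'E'
from st import *
s,R=st(); to(s,R,.5246,-.1589,.083,.14)
E
```

```text
t 2.92 pos [ 0.5282 -0.1612  0.0861] yaw 0.1398 tilt [ 0.0094 -0.0015] F [ 0.18 -0.63  0.4 ] M [-0.06 -0.02  0.02] w 0.566
shift [-0.0032 -0.0028  0.003 ] turn -0.0002
```

>>> servo_tool --moves '[[110, [-0.003, -0.003, 0.002], 0], [110, [0, 0, 0.001], 0], [110, [0, 0, 0], 0], [150, [0, 0, 0], 0], [190, [0, 0, 0], 0], [255, [0, 0, 0], 0], [255, [0, 0, 0], 0], [255, [0, 0, 0], 0]]'

```text
time: 3.58
tool_pos: [0.526, -0.1586, 0.0851]
tcp_rot: [-3.133, -0.22, -0.02]
wrist_force: [0.1, -0.0, -0.5]
width: 0.271
```

```bash
python3 - <<'E'
from st import *
s,R=st(); to(s,R,.5246,-.1589,.083,.14); cam('wrist','w3.png'); cam('scene','s3.png')
E
```

```text
t 3.58 pos [ 0.526  -0.1586  0.0851] yaw 0.1404 tilt [0.0129 0.0003] F [ 0.1  -0.03 -0.54] M [-0.03 -0.01 -0.02] w 0.271
shift [-0.0014  0.0001  0.0021] turn 0.0004
```

View pics/w3.png

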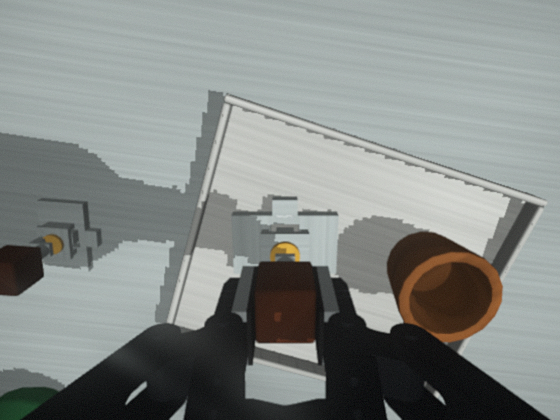

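>>> servo_tool --moves '[[255, [0, 0, -0.01], 0], [255, [0, 0, -0.02], 0], [255, [0, 0, -0.03], 0], [255, [0, 0, -0.03], 0], [255, [0, 0, -0.03], 0], [255, [0, 0, -0.03], 0], [255, [0, 0, -0.015], 0], [255, [0, 0, 0], 0]]'

```text
time: 4.35
tool_pos: [0.5184, -0.1573, 0.2537]
tcp_rot: [-3.127, -0.219, 0.003]
wrist_force: [1.1, 0.1, -2.9]
width: 0.271
```

```bash
python3 - <<'E'
from st import *
s,R=st(); to(s,R,.502,.144,.24,-.159); cam('wrist','w4.png')
E
```

```text
t 4.35 pos [ 0.5184 -0.1573  0.2537] yaw 0.1401 tilt [-0.0014 -0.0068] F [ 1.14  0.12 -2.94] M [-0.08 -0.04 -0.03] w 0.271
shift [ 0.0259 -0.3006  0.0158] turn 0.2991
```

View pics/w4.png

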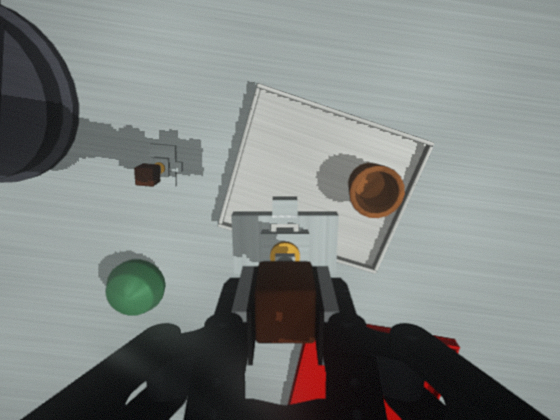

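The handle is lifted in the grip, with its lug facing image-up. I move to the lid next.

>>> servo_tool --moves '[[255, [0.002, -0.02, 0], 0], [255, [0.003, -0.035, 0], 0], [255, [0.003, -0.035, 0], 0], [255, [0.003, -0.035, 0], 0], [255, [0.003, -0.035, 0], 0], [255, [0.003, -0.035, 0], 0], [255, [0.003, -0.035, 0], 0], [255, [0.003, -0.035, 0], 0]]'

```text
time: 5.07
tool_pos: [0.4964, 0.111, 0.2391]
tcp_rot: [-3.131, -0.198, 0.036]
wrist_force: [0.3, 0.6, -3.3]
width: 0.273
```

>>> servo_tool --moves '[[255, [0, -0.03, 0], 0], [255, [0, -0.01, 0], 0], [255, [0, 0, 0], 0.1], [255, [0, 0, 0], 0.1], [255, [0, 0, 0], 0.1], [255, [0, 0, 0], 0], [255, [0, 0, 0], 0], [255, [0, 0, 0], 0]]'

```text
time: 5.73
tool_pos: [0.4799, 0.1578, 0.2226]
tcp_rot: [3.123, -0.268, -0.077]
wrist_force: [-0.2, 0.1, -4.4]
width: 0.271
```

```bash
python3 - <<'E'
from st import *
s,R=st(); to(s,R,.502,.144,.24,-.159); cam('wrist','w5.png')
c=load('wrist');P=cloud(c)
np.set_printoptions(precision=4,suppress=True)
E
```

```text
t 5.73 pos [0.4799 0.1578 0.2226] yaw -0.1713 tilt [-0.0486  0.0106] F [-0.24  0.15 -4.38] M [-0.01 -0.09  0.01] w 0.271
shift [ 0.0232  0.01   -0.0185] turn -0.0123
```

View pics/w5.png

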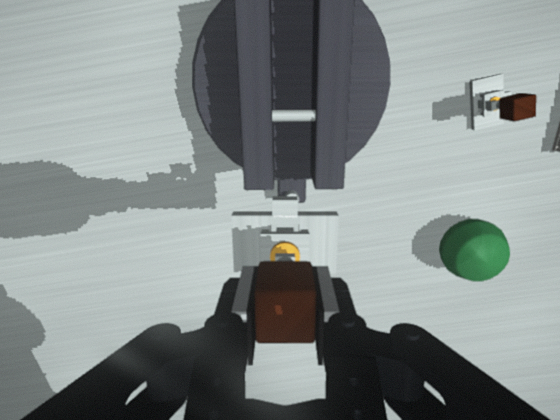

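>>> servo_tool --moves '[[255, [0.004, 0.001, 0], 0], [255, [0.004, 0.001, 0], 0], [255, [0.004, 0.001, 0], 0], [255, [0.004, 0.001, 0], 0], [255, [0.004, 0.001, 0], 0], [255, [0.004, 0.001, 0], 0], [255, [0, 0.001, 0], 0], [255, [0, 0.001, 0], 0]]'

```text
time: 6.45
tool_pos: [0.5059, 0.1431, 0.2213]
tcp_rot: [3.123, -0.265, -0.076]
wrist_force: [-0.7, -0.1, -2.4]
width: 0.274
```

```bash
python3 - <<'E'
from st import *
s,R=st(); to(s,R,.502,.144,.24,-.159); print(s['q'])
E
```

```text
t 6.45 pos [0.5059 0.1431 0.2213] yaw -0.1694 tilt [-0.0476  0.0106] F [-0.7  -0.07 -2.45] M [-0.   -0.11 -0.01] w 0.274
shift [-0.0049 -0.     -0.0185] turn -0.0104
[0.22312466 0.03659916 1.93048273 0.00895349 1.22260089 1.95979357]
```

The tilt (−0.048 rad) came from lag in the fast moves, and slow moves leave it as it is. I test whether a fast radial move changes it.

>>> servo_tool --moves '[[255, [0.035, 0, 0], 0], [255, [0.035, 0, 0], 0], [255, [0, 0, 0], 0], [255, [0, 0, 0], 0], [255, [0, 0, 0], 0], [255, [0, 0, 0], 0], [255, [0, 0, 0], 0], [255, [0, 0, 0], 0]]'

```text
time: 7.12
tool_pos: [0.5723, 0.1306, 0.2152]
tcp_rot: [3.122, -0.263, -0.087]
wrist_force: [0.3, -1.5, -2.7]
width: 0.273
```

```bash
python3 - <<'E'
from st import *
s,R=st(); to(s,R,.502,.144,.24,-.159); print(s['q'])
E
```

```text
t 7.12 pos [0.5723 0.1306 0.2152] yaw -0.1682 tilt [-0.0547  0.0122] F [ 0.33 -1.49 -2.73] M [-0.03 -0.04 -0.05] w 0.273
shift [-0.0728 -0.0012 -0.0208] turn -0.0092
[0.17808966 0.16182688 1.80497568 0.00749474 1.23048076 1.91409203]
```

>>> servo_tool --moves '[[255, [-0.04, 0, 0], 0], [255, [-0.04, 0, 0], 0], [255, [0, 0, 0], 0], [255, [0, 0, 0], 0], [255, [0.005, 0, -0.006], 0], [255, [0.005, 0, -0.006], 0], [255, [0.005, 0, -0.006], 0], [255, [0.005, 0, -0.004], 0]]'

```text
time: 7.78
tool_pos: [0.5096, 0.1412, 0.2397]
tcp_rot: [3.121, -0.259, -0.094]
wrist_force: [1.5, 0.2, -3.0]
width: 0.272
```

```bash
python3 - <<'E'
from st import *
s,R=st(); to(s,R,.502,.144,.24,-.159); print(s['q'])
E
```

```text
t 7.78 pos [0.5096 0.1412 0.2397] yaw -0.1662 tilt [-0.0589  0.0137] F [ 1.55  0.17 -2.97] M [ 0.02 -0.12  0.01] w 0.272
shift [-0.0079 -0.0015  0.0002] turn -0.0072
[0.2175096  0.0356162  1.89678702 0.00972969 1.26898296 1.95092063]
```

>>> servo_tool --moves '[[255, [-0.04, 0, 0], 0], [255, [-0.04, 0, 0], 0], [255, [0, 0, 0], 0], [255, [0, 0, 0], 0], [255, [0, 0, 0], 0], [255, [0, 0, 0], 0], [255, [0, 0, 0], 0], [255, [0, 0, 0], 0]]'

```text
time: 8.45
tool_pos: [0.4425, 0.1543, 0.2487]
tcp_rot: [3.122, -0.269, -0.08]
wrist_force: [0.8, 0.2, -3.5]
width: 0.269
```

```bash
python3 - <<'E'
from st import *
s,R=st(); to(s,R,.502,.144,.24,-.159); print(s['q'])
E
```

```text
t 8.45 pos [0.4425 0.1543 0.2487] yaw -0.172 tilt [-0.0504  0.0112] F [ 0.82  0.17 -3.48] M [ 0.01 -0.03 -0.04] w 0.269
shift [ 0.0607 -0.0001  0.0057] turn -0.013
[ 0.2742142  -0.09630905  2.00764856  0.01217572  1.28056822  2.01294412]
```

>>> servo_tool --moves '[[255, [0.01, 0, 0], 0], [255, [0.01, 0, 0], 0], [255, [0.01, 0, 0], 0], [255, [0.01, 0, 0], 0], [255, [0.01, 0, 0], 0], [255, [0.01, 0, 0], 0], [255, [0.01, 0, 0], 0], [255, [0, 0, 0], 0]]'

```text
time: 9.12
tool_pos: [0.5223, 0.1401, 0.2442]
tcp_rot: [3.122, -0.271, -0.078]
wrist_force: [-0.3, -1.2, -3.1]
width: 0.274
```

```bash
python3 - <<'E'
from st import *
s,R=st(); to(s,R,.502,.144,.24,-.159); print(s['q'])
E
```

```text
t 9.12 pos [0.5223 0.1401 0.2442] yaw -0.1737 tilt [-0.0487  0.0113] F [-0.27 -1.2  -3.07] M [-0.01 -0.12 -0.02] w 0.274
shift [-0.0204 -0.0004  0.0052] turn -0.0147
[0.21125175 0.04891026 1.87419897 0.00820411 1.26791937 1.95280529]
```

Ratchet found: a fast −x move gives about +0.0085 of tilt, and a slow +x return keeps it. I repeat it with longer strokes in free air.

>>> servo_tool --moves '[[255, [-0.0415, 0, 0], 0], [255, [-0.0415, 0, 0], 0], [255, [-0.0415, 0, 0], 0], [255, [0, 0, 0], 0], [255, [0.012, 0, 0], 0], [255, [0.012, 0, 0], 0], [255, [0.012, 0, 0], 0], [255, [0.012, 0, 0], 0]]'

```text
time: 9.78
tool_pos: [0.4458, 0.1525, 0.2433]
tcp_rot: [3.119, -0.273, -0.091]
wrist_force: [-0.8, -0.5, -2.6]
width: 0.272
```

>>> servo_tool --moves '[[255, [0.01, 0, 0], 0], [255, [0.01, 0, 0], 0], [255, [0.01, 0, 0], 0], [255, [0.01, 0, 0], 0], [255, [0.01, 0, 0], 0], [255, [0.01, 0, 0], 0], [255, [0.01, 0, 0], 0], [255, [0, 0, 0], 0]]'

```text
time: 10.45
tool_pos: [0.5297, 0.1365, 0.2372]
tcp_rot: [3.118, -0.281, -0.091]
wrist_force: [1.1, 0.8, -3.0]
width: 0.271
```

```bash
python3 - <<'E'
from st import *
s,R=st(); to(s,R,.502,.144,.24,-.159); print(s['q'])
E
```

```text
t 10.45 pos [0.5297 0.1365 0.2372] yaw -0.1803 tilt [-0.0567  0.015 ] F [ 1.06  0.81 -2.99] M [ 0.03 -0.1  -0.  ] w 0.271
shift [-0.0287 -0.0023 -0.0012] turn -0.0213
[0.20243774 0.07158437 1.863613   0.00763833 1.26463257 1.95062493]
```

>>> servo_tool --moves '[[255, [-0.04, 0, 0], 0], [255, [-0.04, 0, 0], 0], [255, [0, 0, 0], 0], [255, [0, 0, 0], 0], [255, [0, 0, 0], 0], [255, [0, 0, 0], 0], [255, [0, 0, 0], 0], [255, [0, 0, 0], 0]]'

```text
time: 11.12
tool_pos: [0.4495, 0.1509, 0.2391]
tcp_rot: [3.116, -0.283, -0.1]
wrist_force: [0.3, 0.1, -2.7]
width: 0.27
```

```bash
python3 - <<'E'
from st import *
s,R=st(); to(s,R,.502,.144,.24,-.159); print(s['q'])
E
```

```text
t 11.12 pos [0.4495 0.1509 0.2391] yaw -0.1819 tilt [-0.0626  0.0169] F [ 0.26  0.12 -2.73] M [ 0.05 -0.06 -0.03] w 0.27
shift [ 0.0527 -0.0026 -0.0042] turn -0.0229
[ 0.26338938 -0.06900735  2.00102316  0.01221337  1.2734616   2.01156195]
```

>>> servo_tool --moves '[[255, [0, 0, 0], 0], [255, [0, 0, 0], 0], [255, [0, 0, 0], 0], [255, [0, 0, 0], 0], [255, [0, 0, 0], 0], [255, [0, 0, 0], 0], [255, [0, 0, 0], 0], [255, [0, 0, 0], 0]]'

```text
time: 11.78
tool_pos: [0.4516, 0.1506, 0.2394]
tcp_rot: [3.116, -0.286, -0.099]
wrist_force: [0.3, 0.0, -4.3]
width: 0.271
```

```bash
python3 - <<'E'
from st import *
s,R=st(); to(s,R,.502,.144,.24,-.159); print(s['q'])
E
```

```text
t 11.78 pos [0.4516 0.1506 0.2394] yaw -0.1833 tilt [-0.0619  0.0167] F [ 0.32  0.05 -4.25] M [ 0.01 -0.06 -0.05] w 0.271
shift [ 0.0506 -0.0026 -0.0037] turn -0.0243
[ 0.26170203 -0.06582485  1.99744722  0.01206802  1.2730994   2.01138726]
```

>>> servo_tool --moves '[[255, [0, 0, 0.008], 0], [255, [0, 0, 0.008], 0], [255, [0, 0, 0.008], 0], [255, [0, 0, 0.008], 0], [255, [0, 0, 0.008], 0], [255, [0, 0, 0], 0], [255, [0, 0, 0], 0], [255, [0, 0, 0], 0]]'

```text
time: 12.45
tool_pos: [0.4471, 0.15, 0.1931]
tcp_rot: [3.114, -0.285, -0.105]
wrist_force: [0.0, 0.2, -2.9]
width: 0.268
```

```bash
python3 - <<'E'
from st import *
s,R=st(); to(s,R,.502,.144,.24,-.159); print(s['q'],np.pi-s['q'][1:3].sum()-s['q'][4])
E
```

```text
t 12.45 pos [0.4471 0.15   0.1931] yaw -0.1833 tilt [-0.0655  0.0184] F [ 0.03  0.21 -2.92] M [-0.04 -0.06 -0.02] w 0.268
shift [ 0.0519 -0.0032 -0.0505] turn -0.0243
[ 0.26291526 -0.03202964  2.05475769  0.0125386   1.18603454  2.01128109] -0.06716993887411848
```

>>> servo_tool --moves '[[255, [0, 0, -0.04], 0], [255, [0, 0, 0], 0], [255, [0, 0, 0], 0], [255, [0, 0, 0], 0], [255, [0, 0, 0], 0], [255, [0, 0, 0], 0], [255, [0, 0, 0], 0], [255, [0, 0, 0], 0]]'

```text
time: 13.12
tool_pos: [0.449, 0.15, 0.2333]
tcp_rot: [3.114, -0.285, -0.108]
wrist_force: [-0.0, 0.0, -2.8]
width: 0.274
```

```bash
python3 - <<'E'
from st import *
s,R=st(); to(s,R,.502,.144,.24,-.159); print(s['q'],np.pi-s['q'][1:3].sum()-s['q'][4])
E
```

```text
t 13.12 pos [0.449  0.15   0.2333] yaw -0.1832 tilt [-0.0675  0.0194] F [-0.02  0.05 -2.83] M [ 0.01 -0.09  0.03] w 0.274
shift [ 0.0527 -0.0036 -0.0103] turn -0.0242
[ 0.2619785  -0.06234617  2.00607443  0.01204086  1.26726248  2.01133876] -0.06939808344617582
```

>>> servo_tool --moves '[[255, [0.004, 0.035, 0], 0], [255, [0.004, 0.035, 0], 0], [255, [0.004, 0.035, 0], 0], [255, [0.004, 0.035, 0], 0], [255, [0.004, 0.035, 0], 0], [255, [0, 0, 0], 0], [255, [0, 0, 0], 0], [255, [0, 0, 0], 0]]'

```text
time: 13.78
tool_pos: [0.4355, -0.0314, 0.2325]
tcp_rot: [3.114, -0.279, -0.113]
wrist_force: [0.8, 0.4, -3.3]
width: 0.271
```

```bash
python3 - <<'E'
from st import *
s,R=st(); to(s,R,.502,.144,.24,-.159); print(s['q'],np.pi-s['q'][1:3].sum()-s['q'][4])
E
```

```text
t 13.78 pos [ 0.4355 -0.0314  0.2325] yaw -0.1796 tilt [-0.0706  0.019 ] F [ 0.78  0.42 -3.34] M [ 0.04 -0.07 -0.04] w 0.271
shift [ 0.0335 -0.1842 -0.0134] turn -0.0206
[-0.11809456 -0.13440257  2.0728539  -0.01536035  1.27482453  1.6366286 ] -0.07168320906423453
```

The tilt can't be corrected reliably. It is pitch about the jaw axis, though, so I can stand the handle flat on the lid, release it and regrip. That leaves the handle vertical in the tilted tool. Next I measure the slot and bar.

```bash
python3 - <<'E'
from h import *
for n in ['wrist','top']:
    c=load(n)
    P=cloud(c); z=P[...,2]
    roi=(abs(P[...,0]-.55)<.11)&(abs(P[...,1]-.136)<.11)
    m=roi&(z>.077)&(z<.09)
    if n=='wrist': m[195:]=0
    q=P[m]; print(n,m.sum(),np.median(q[:,2]))
    nn,l,st,ce=cv2.connectedComponentsWithStats(m.astype(np.uint8))
    for i in range(1,nn):
        if st[i,4]>100: print(st[i],cv2.minAreaRect(P[l==i][:,:2].astype(np.float32)*1000))
    r=cv2.minAreaRect(q[:,:2].astype(np.float32)*1000); print(r)
    hsv=cv2.cvtColor(c['pixels'],cv2.COLOR_RGB2HSV)
    g=c['pixels'].mean(2)
    mb=roi&(z>.066)&(z<.085)&(g>110)
    if n=='wrist': mb[150:]=0
    nn,l,st,ce=cv2.connectedComponentsWithStats(mb.astype(np.uint8))
    for i in range(1,nn):
        if st[i,4]>8: print('bar',st[i],ce[i],np.median(P[l==i],0),onz(c,[ce[i]],.074+.004), cv2.minAreaRect(P[l==i][:,:2].astype(np.float32)*1000))
E
```

```text
wrist 12779 0.08189661788826458
[  234     0   120   190 12779] ((544.1503295898438, 138.45858764648438), (74.59800720214844, 121.41310119628906), 80.58556365966797)
((544.1503295898438, 138.45858764648438), (74.59800720214844, 121.41310119628906), 80.58556365966797)
bar [272 110  44  12 466] [292.80257511 115.00429185] [0.53620336 0.1402953  0.07732041] [[0.53632509 0.14027068 0.078     ]] ((536.0712280273438, 139.9837188720703), (29.87457847595215, 7.505634784698486), 82.1915512084961)
top 1217 0.08141022355767102
[187 165  20  61 605] ((556.571533203125, 161.92282104492188), (23.619173049926758, 140.0225830078125), 80.9131851196289)
[210 168  19  62 597] ((548.208251953125, 111.12999725341797), (23.226938247680664, 139.86427307128906), 80.399169921875)
((552.4595947265625, 136.56295776367188), (75.0207290649414, 140.12631225585938), 80.90360260009766)
bar [201 203  12   3  18] [206.61111111 203.61111111] [0.53530433 0.14064031 0.07740347] [[0.53600093 0.1403664  0.078     ]] ((536.0482177734375, 140.6521453857422), (24.86063575744629, 3.557992696762085), 80.35479736328125)
```

>>> servo_tool --moves '[[255, [0.004, -0.02, 0], -0.018], [255, [0.008, -0.02, 0], 0], [255, [0.008, -0.02, 0], 0], [255, [0.008, -0.02, 0], 0], [255, [0.008, -0.02, 0], 0], [255, [0.008, -0.02, 0], 0], [255, [0.007, -0.02, 0], 0], [255, [0, -0.01, 0], 0]]'

```text
time: 14.45
tool_pos: [0.5105, 0.1229, 0.2238]
tcp_rot: [3.119, -0.24, -0.118]
wrist_force: [0.8, -0.1, -2.8]
width: 0.272
```

>>> servo_tool --moves '[[255, [0, 0, 0], 0], [255, [0, 0, 0], 0], [255, [0, 0, 0], 0], [255, [0, 0, 0], 0], [255, [0, 0, 0], 0], [255, [0, 0, 0], 0], [255, [0, 0, 0], 0], [255, [0, 0, 0], 0]]'

```text
time: 15.12
tool_pos: [0.5073, 0.1245, 0.2227]
tcp_rot: [3.118, -0.231, -0.124]
wrist_force: [0.2, 0.6, -3.1]
width: 0.271
```

```bash
python3 - <<'E'
from st import *
s,R=st(); to(s,R,.526,.1415,.18,-.162); print(R.round(3),np.pi-s['q'][1:3].sum()-s['q'][4])
cam('wrist','w6.png')
E
```

```text
t 15.12 pos [0.5073 0.1245 0.2227] yaw -0.1486 tilt [-0.0779  0.0187] F [ 0.16  0.56 -3.11] M [ 0.03 -0.06  0.  ] w 0.271
shift [ 0.0192 -0.0204  0.041 ] turn 0.0134
[[ 0.986 -0.147 -0.08 ]
 [-0.148 -0.989 -0.007]
 [-0.078  0.019 -0.997]] -0.07979594753729002
```

View pics/w6.png

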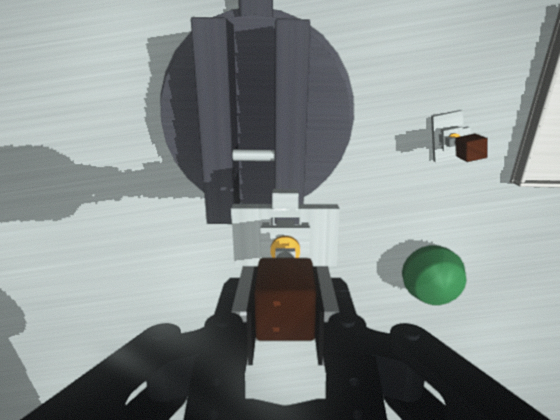

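>>> servo_tool --moves '[[255, [0.004, -0.004, 0], 0.013], [255, [0.004, -0.004, 0.004], 0], [255, [0.004, -0.004, 0.006], 0], [255, [0.004, -0.004, 0.008], 0], [255, [0.003, -0.004, 0.008], 0], [255, [0, 0, 0.008], 0], [255, [0, 0, 0.004], 0], [255, [0, 0, 0], 0]]'

```text
time: 15.83
tool_pos: [0.5287, 0.1425, 0.1778]
tcp_rot: [3.115, -0.255, -0.124]
wrist_force: [-0.1, -0.1, -3.6]
width: 0.269
```

```bash
python3 - <<'E'
from st import *
s,R=st(); to(s,R,.526,.1415,.1665,-.162)
cam('wrist','w7.png')
c=load('wrist');P=cloud(c)
# foot frame measured: light pixels in image part
E
```

```text
t 15.83 pos [0.5287 0.1425 0.1778] yaw -0.1639 tilt [-0.0782  0.02  ] F [-0.14 -0.14 -3.59] M [ 0.01 -0.06 -0.04] w 0.269
shift [-0.0016  0.0012  0.0115] turn -0.0019
```

View pics/w7.png

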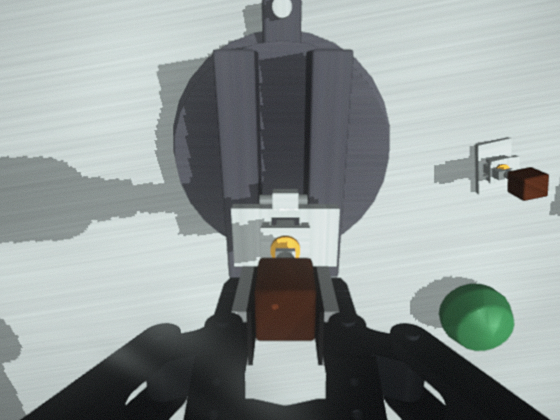

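>>> servo_tool --moves '[[255, [-0.001, 0.001, 0.003], 0], [255, [0, 0, 0.003], 0], [255, [0, 0, 0.002], 0], [255, [0, 0, 0.002], 0], [255, [0, 0, 0.001], 0], [255, [0, 0, 0], 0], [255, [0, 0, 0], 0], [255, [0, 0, 0], 0]]'

```text
time: 16.55
tool_pos: [0.5265, 0.1411, 0.1673]
tcp_rot: [3.116, -0.255, -0.122]
wrist_force: [-0.9, -0.3, -2.8]
width: 0.27
```

```bash
python3 - <<'E'
from st import *
s,R=st(); to(s,R,.526,.1415,.1645,-.162)
E
```

```text
t 16.55 pos [0.5265 0.1411 0.1673] yaw -0.1642 tilt [-0.0765  0.0196] F [-0.91 -0.32 -2.76] M [-0.02 -0.1  -0.01] w 0.27
shift [-0.0003 -0.0003  0.0028] turn -0.0022
```

>>> servo_tool --moves '[[255, [0, 0, 0.001], 0], [255, [0, 0, 0.001], 0], [255, [0, 0, 0.001], 0], [255, [0, 0, 0], 0], [255, [0, 0, 0], 0], [255, [0, 0, 0], 0], [255, [0, 0, 0], 0], [255, [0, 0, 0], 0]]'

```text
time: 17.22
tool_pos: [0.5268, 0.1412, 0.1647]
tcp_rot: [3.116, -0.255, -0.12]
wrist_force: [0.4, 0.2, -2.9]
width: 0.268
```

```bash
python3 - <<'E'
from st import *
s,R=st(); cam('wrist','w8.png');cam('scene','s8.png')
c=load('scene'); uv=proj(c,[[.52,.142,.1]])[0].astype(int);print(uv)
a=cv2.resize(c['pixels'][uv[1]-70:uv[1]+50,uv[0]-80:uv[0]+80],None,fx=5,fy=5,interpolation=cv2.INTER_CUBIC);cv2.imwrite('pics/s8c.png',a[...,::-1])
E
```

```text
t 17.22 pos [0.5268 0.1412 0.1647] yaw -0.1642 tilt [-0.0753  0.0191] F [ 0.37  0.19 -2.88] M [-0.04 -0.09  0.03] w 0.268
[352 209]
```

View pics/s8c.png

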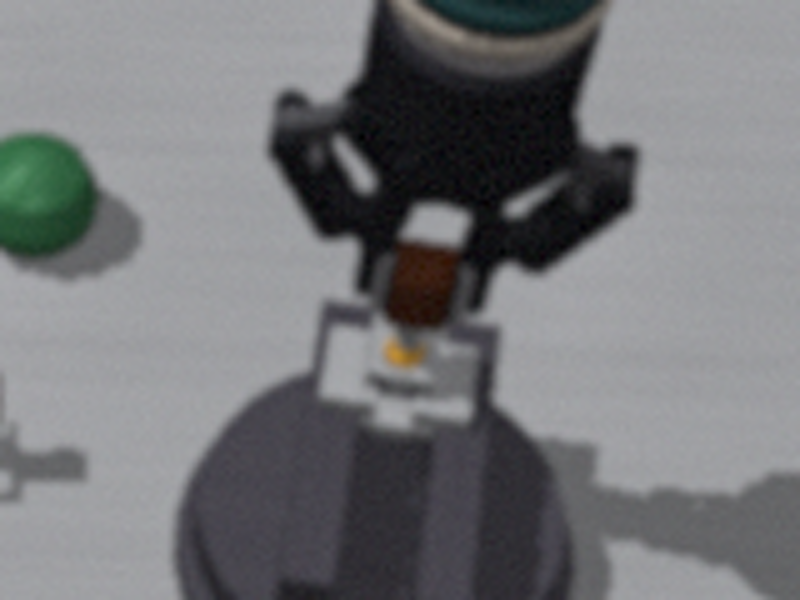

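>>> servo_tool --moves '[[255, [0, 0, 0.0007], 0], [255, [0, 0, 0.0007], 0], [255, [0, 0, 0.0007], 0], [255, [0, 0, 0], 0], [255, [0, 0, 0], 0], [255, [0, 0, 0], 0], [255, [0, 0, 0], 0], [255, [0, 0, 0], 0]]'

```text
time: 17.98
tool_pos: [0.5271, 0.1413, 0.1642]
tcp_rot: [3.116, -0.255, -0.118]
wrist_force: [-1.0, -0.2, -0.6]
width: 0.273
```

```bash
python3 - <<'E'
from st import *
s,R=st(); 
E
```

```text
t 17.98 pos [0.5271 0.1413 0.1642] yaw -0.1641 tilt [-0.0739  0.0186] F [-1.04 -0.22 -0.6 ] M [-0.03  0.04  0.03] w 0.273
```

Contact is felt (Fz −2.9 to −0.6). I release so the foot settles flat.

>>> servo_tool --moves '[[170, [0, 0, 0], 0], [160, [0, 0, 0], 0], [150, [0, 0, 0], 0], [140, [0, 0, 0], 0], [140, [0, 0, 0], 0], [140, [0, 0, 0], 0], [140, [0, 0, 0], 0], [140, [0, 0, 0], 0]]'

```text
time: 18.65
tool_pos: [0.529, 0.1417, 0.1657]
tcp_rot: [3.118, -0.255, -0.111]
wrist_force: [-0.4, -0.3, -0.7]
width: 0.45
```

```bash
cat > m.py <<'E'
from st import *
s,R=st(); c=cam('wrist','w9.png');P=cloud(c);z=P[...,2]
u=np.array([np.cos(-.162),np.sin(-.162)]);v=np.array([-u[1],u[0]]);bar=np.array([.5362,.1398])
roi=(np.linalg.norm(P[...,:2]-[.52,.142],axis=2)<.07)
g=c['pixels'].mean(2)
px=c['pixels'].astype(int)
f=roi&(z>.0865)&(z<.094)&(g>110)
q=P[f][:,:2]; fr=(q-bar)@np.c_[u,v]
print('foot top n',f.sum(),'u range',np.percentile(fr[:,0],[0.5,99.5]),'v',np.percentile(fr[:,1],[.5,99.5]), np.median(P[f][:,2]),cv2.minAreaRect(q.astype(np.float32)*1000))
h=roi&(z>.15)&(z<.17)&(px[...,0]>px[...,2]+15)
q=P[h][:,:2]; 
if h.sum(): fr=(q-bar)@np.c_[u,v];print('head n',h.sum(),'u',np.percentile(fr[:,0],[1,99]),'v',np.percentile(fr[:,1],[1,99]),np.median(P[h][:,2]),cv2.minAreaRect(q.astype(np.float32)*1000))
E
python3 m.py
```

```text
t 18.65 pos [0.529  0.1417 0.1657] yaw -0.1641 tilt [-0.0697  0.0168] F [-0.44 -0.25 -0.73] M [-0.02 -0.06  0.02] w 0.45
foot top n 4116 u range [-0.03029475  0.01412985] v [-0.03157505  0.02787344] 0.0899125778786307 ((527.926513671875, 139.24468994140625), (59.99163055419922, 45.7157096862793), 80.91885375976562)
head n 3623 u [-0.02316446 -0.00012639] v [-0.0130984   0.00904236] 0.16169340123703774 ((524.239990234375, 139.71119689941406), (22.965303421020508, 24.5605525970459), 80.36383056640625)
```

View pics/w9.png

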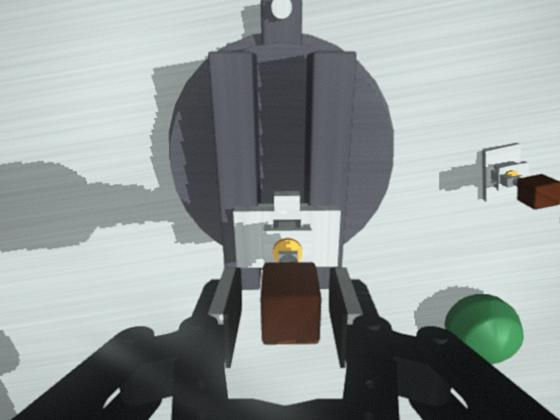

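The handle stands flat at (290,300). It is only about 12.5 mm short of the bar and needs about 18 mm, so I regrip and step it back. I centre first, then close.

>>> servo_tool --moves '[[140, [-0.0025, 0.0015, 0.001], 0], [140, [-0.0025, 0.001, 0.001], 0], [140, [0, 0, 0], 0], [140, [0, 0, 0], 0], [140, [0, 0, 0], 0], [140, [0, 0, 0], 0], [140, [0, 0, 0], 0], [140, [0, 0, 0], 0]]'

```text
time: 19.37
tool_pos: [0.5225, 0.1398, 0.1637]
tcp_rot: [3.118, -0.255, -0.112]
wrist_force: [-0.3, 0.6, 0.8]
width: 0.449
```

```bash
python3 m.py
```

```text
t 19.37 pos [0.5225 0.1398 0.1637] yaw -0.1641 tilt [-0.0702  0.017 ] F [-0.32  0.62  0.78] M [ 0.01 -0.07  0.03] w 0.449
foot top n 4306 u range [-0.0304882   0.01407153] v [-0.03162005  0.0278466 ] 0.08991738535990773 ((527.8587036132812, 139.32574462890625), (60.27555847167969, 45.56502151489258), 80.65814208984375)
head n 3857 u [-0.02301494 -0.00019495] v [-0.01317635  0.00913147] 0.161683233649556 ((523.9759521484375, 139.57080078125), (23.351673126220703, 24.647794723510742), 80.92109680175781)
```

View pics/w9.png

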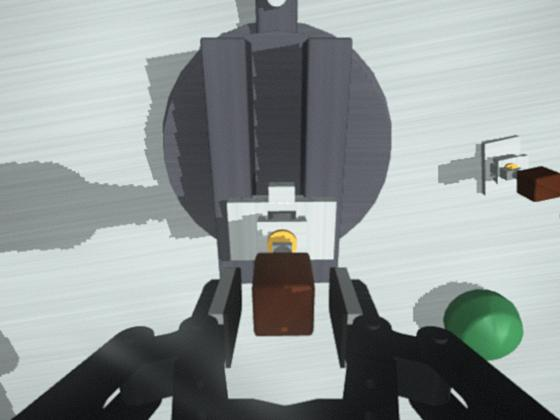

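Head (284,294) is centred between the pads. Close the grip.

>>> servo_tool --moves '[[160, [0, 0, 0], 0], [175, [0, 0, 0], 0], [190, [0, 0, 0], 0], [255, [0, 0, 0], 0], [255, [0, 0, 0], 0], [255, [0, 0, 0], 0], [255, [0, 0, -0.002], 0], [255, [0, 0, -0.002], 0]]'

```text
time: 20.08
tool_pos: [0.522, 0.1397, 0.1667]
tcp_rot: [3.117, -0.255, -0.116]
wrist_force: [0.1, 0.5, -4.0]
width: 0.271
```

```bash
python3 m.py
```

```text
t 20.08 pos [0.522  0.1397 0.1667] yaw -0.1642 tilt [-0.0725  0.0179] F [ 0.12  0.47 -4.03] M [ 0.01 -0.11  0.  ] w 0.271
foot top n 4246 u range [-0.03131737  0.01316566] v [-0.03263088  0.02682519] 0.09254159698970209 ((526.7664184570312, 138.4441375732422), (60.28058624267578, 45.57533645629883), 81.04444122314453)
head n 4060 u [-0.0235964 -0.0008248] v [-0.01427605  0.00834204] 0.16427782552547546 ((523.3572998046875, 138.8751983642578), (23.375850677490234, 24.387353897094727), 79.13715362548828)
```

>>> servo_tool --moves '[[255, [-0.002, -0.001, 0], 0], [255, [-0.002, -0.001, 0], 0], [255, [-0.001, -0.001, 0], 0], [255, [0, 0, 0], 0], [255, [0, 0, 0], 0], [255, [0, 0, 0], 0], [255, [0, 0, 0], 0], [255, [0, 0, 0], 0]]'

```text
time: 20.8
tool_pos: [0.5158, 0.1437, 0.1658]
tcp_rot: [3.116, -0.255, -0.119]
wrist_force: [0.1, -0.2, -3.1]
width: 0.271
```

```bash
python3 m.py
```

```text
t 20.8 pos [0.5158 0.1437 0.1658] yaw -0.1639 tilt [-0.075  0.019] F [ 0.07 -0.15 -3.1 ] M [ 0.01 -0.06 -0.07] w 0.271
foot top n 4277 u range [-0.03827414  0.006322  ] v [-0.02977386  0.02963439] 0.09161712313800166 ((520.3609619140625, 142.22222900390625), (60.110111236572266, 45.61495590209961), 80.9872055053711)
head n 3989 u [-0.03035632 -0.00762085] v [-0.01132811  0.01125016] 0.16338116624548527 ((517.1201782226562, 142.93692016601562), (23.701242446899414, 24.708419799804688), 79.33959197998047)
```

View pics/w9.png

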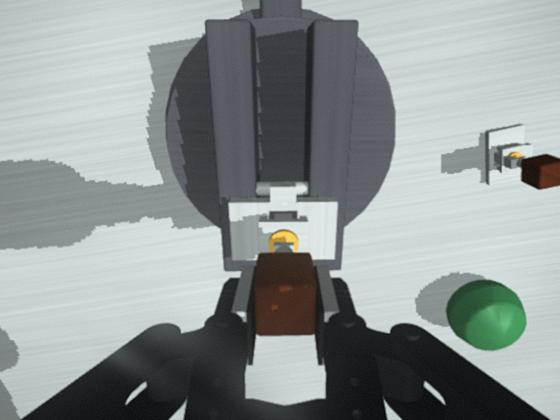

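The bar is now visible at (283,188), clear ahead of the foot. The measured toe-to-bar gap is about 7 mm. I press slowly, straight down in the world.

>>> servo_tool --moves '[[255, [0, 0, 0.001], 0], [255, [0, 0, 0.001], 0], [255, [0.0001, 0, 0.0015], 0], [255, [0.0001, 0, 0.0015], 0], [255, [0.0001, 0, 0.0015], 0], [255, [0, 0, 0], 0], [255, [0, 0, 0], 0], [255, [0, 0, 0], 0]]'

```text
time: 21.52
tool_pos: [0.5161, 0.1436, 0.1617]
tcp_rot: [3.117, -0.255, -0.118]
wrist_force: [-2.1, 0.4, 2.2]
width: 0.273
```

```bash
python3 m.py
```

```text
t 21.52 pos [0.5161 0.1436 0.1617] yaw -0.164 tilt [-0.0743  0.0184] F [-2.07  0.45  2.19] M [0.05 0.32 0.02] w 0.273
foot top n 4397 u range [-0.0378503   0.00657144] v [-0.02980438  0.02969367] 0.08997688220086433 ((520.7737426757812, 142.33526611328125), (60.19926452636719, 45.4832649230957), 81.15692138671875)
head n 3684 u [-0.03018689 -0.00735159] v [-0.01136033  0.01123804] 0.15940749460543696 ((517.2479248046875, 142.8695068359375), (23.238693237304688, 24.642139434814453), 80.20510864257812)
```

>>> servo_tool --moves '[[255, [0.0001, 0, 0.002], 0], [255, [0.0001, 0, 0.002], 0], [255, [0.0001, 0, 0.002], 0], [255, [0.0001, 0, 0.002], 0], [255, [0.0001, 0, 0.002], 0], [255, [0.0001, 0, 0.002], 0], [255, [0, 0, 0], 0], [255, [0, 0, 0], 0]]'

```text
time: 22.23
tool_pos: [0.5161, 0.1436, 0.1496]
tcp_rot: [3.117, -0.255, -0.117]
wrist_force: [-2.6, -1.2, 4.1]
width: 0.274
```

```bash
python3 m.py
```

```text
t 22.23 pos [0.5161 0.1436 0.1496] yaw -0.164 tilt [-0.0736  0.018 ] F [-2.65 -1.24  4.11] M [-0.01  0.46  0.03] w 0.274
foot top n 4583 u range [-0.03707364  0.00669129] v [-0.02973409  0.02971639] 0.08995424397634041 ((520.8858642578125, 142.298583984375), (60.22425079345703, 45.38582229614258), 80.45034790039062)
```

>>> servo_tool --moves '[[255, [0, 0, 0.002], 0], [255, [0, 0, 0.002], 0], [255, [0, 0, 0.002], 0], [255, [0, 0, 0.0015], 0], [255, [0, 0, 0.001], 0], [255, [0, 0, 0], 0], [255, [0, 0, 0], 0], [255, [0, 0, 0], 0]]'

```text
time: 22.95
tool_pos: [0.5159, 0.1436, 0.1412]
tcp_rot: [3.117, -0.255, -0.115]
wrist_force: [-2.7, -0.8, 4.8]
width: 0.271
```

```bash
python3 m.py
```

```text
t 22.95 pos [0.5159 0.1436 0.1412] yaw -0.164 tilt [-0.0723  0.0176] F [-2.71 -0.85  4.82] M [-0.06  0.41  0.01] w 0.271
foot top n 4668 u range [-0.03508026  0.00675709] v [-0.02978103  0.02978835] 0.0899116144731804 ((521.8779296875, 142.16934204101562), (60.216156005859375, 43.555171966552734), 80.50125885009766)
```

View pics/w9.png

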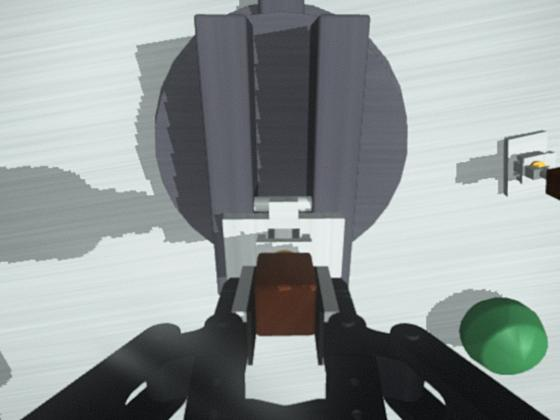

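>>> servo_tool --moves '[[255, [0, 0, 0.001], 0], [255, [0, 0, 0.001], 0], [255, [0, 0, 0], 0], [255, [0, 0, 0], 0], [255, [0, 0, 0], 0], [255, [0, 0, 0], 0], [255, [0, 0, 0], 0], [255, [0, 0, 0], 0]]'

```text
time: 23.67
tool_pos: [0.5159, 0.1436, 0.1398]
tcp_rot: [3.117, -0.255, -0.115]
wrist_force: [-2.7, -0.7, 5.0]
width: 0.272
```

```bash
python3 m.py
```

```text
t 23.67 pos [0.5159 0.1436 0.1398] yaw -0.1639 tilt [-0.0719  0.0175] F [-2.69 -0.73  4.96] M [-0.06  0.44  0.03] w 0.272
foot top n 4664 u range [-0.03431678  0.00665729] v [-0.02976902  0.02975758] 0.0899065511760197 ((522.1929321289062, 142.17787170410156), (60.57527160644531, 42.93825912475586), 82.02699279785156)
```

>>> servo_tool --moves '[[255, [0.001, 0, -0.0001], 0], [255, [0.001, 0, -0.0001], 0], [255, [0.001, 0, -0.0001], 0], [255, [0.001, 0, -0.0001], 0], [255, [0.001, 0, -0.0001], 0], [255, [0.001, 0, -0.0001], 0], [255, [0.001, 0, 0], 0], [255, [0, 0, 0], 0]]'

```text
time: 24.38
tool_pos: [0.5206, 0.1431, 0.1387]
tcp_rot: [3.118, -0.256, -0.125]
wrist_force: [-3.9, 0.2, 6.0]
width: 0.27
```

```bash
python3 m.py
```

```text
t 24.38 pos [0.5206 0.1431 0.1387] yaw -0.1643 tilt [-0.0788  0.0176] F [-3.87  0.23  5.96] M [0.07 0.65 0.01] w 0.27
foot top n 4647 u range [-0.02910173  0.01100565] v [-0.02948484  0.0300492 ] 0.08995354755930812 ((526.9609375, 141.60806274414062), (60.27369689941406, 41.73863220214844), 81.10184478759766)
```

>>> servo_tool --moves '[[255, [0.001, 0, -0.0003], 0], [255, [0.001, 0, -0.0003], 0], [255, [0.001, 0, -0.0003], 0], [255, [0.001, 0, -0.0002], 0], [255, [0.001, 0, -0.0002], 0], [255, [0.001, 0, -0.0002], 0], [255, [0.001, 0, -0.0002], 0], [255, [0.001, 0, -0.0002], 0]]'

```text
time: 25.1
tool_pos: [0.529, 0.1419, 0.1399]
tcp_rot: [3.118, -0.256, -0.126]
wrist_force: [-4.3, 0.6, 4.8]
width: 0.27
```

```bash
python3 m.py
```

```text
t 25.1 pos [0.529  0.1419 0.1399] yaw -0.1644 tilt [-0.0796  0.0174] F [-4.33  0.57  4.82] M [ 0.17  0.83 -0.03] w 0.27
foot top n 4654 u range [-0.02136437  0.01951866] v [-0.0292889   0.03024483] 0.0899569037236557 ((534.9624633789062, 140.52630615234375), (60.169342041015625, 42.48297119140625), 81.21196746826172)
```

>>> servo_tool --moves '[[255, [0.001, 0, -0.0001], 0], [255, [0.001, 0, -0.0001], 0], [255, [0.001, 0, -0.0001], 0], [255, [0.0005, 0, -0.0001], 0], [255, [0.0005, 0, 0], 0], [255, [0, 0, 0], 0], [255, [0, 0, 0], 0], [255, [0, 0, 0], 0]]'

```text
time: 25.82
tool_pos: [0.5338, 0.1412, 0.1401]
tcp_rot: [3.118, -0.256, -0.126]
wrist_force: [-5.1, -0.1, 3.9]
width: 0.27
```

```bash
python3 m.py
```

```text
t 25.82 pos [0.5338 0.1412 0.1401] yaw -0.1645 tilt [-0.0792  0.0172] F [-5.11 -0.1   3.87] M [ 0.08  0.83 -0.01] w 0.27
foot top n 4631 u range [-0.01681018  0.02426349] v [-0.02923122  0.03030189] 0.08999534488299304 ((539.573486328125, 139.737548828125), (60.3055534362793, 42.810546875), 81.24665832519531)
```

View pics/w9.png

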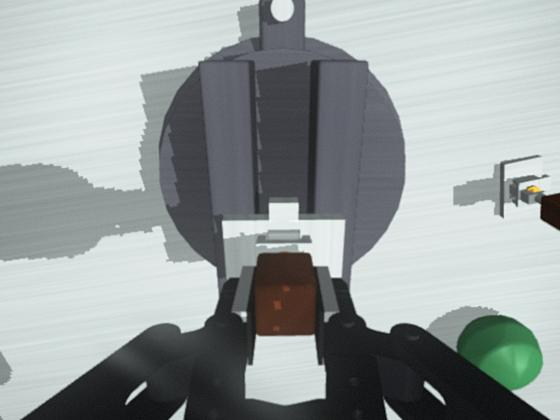

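>>> servo_tool --moves '[[255, [0.0005, 0, 0], 0], [255, [0.0005, 0, 0], 0], [255, [0.0005, 0, 0], 0], [255, [0, 0, 0], 0], [255, [0, 0, 0], 0], [255, [0, 0, 0], 0], [255, [0, 0, 0], 0], [255, [0, 0, 0], 0]]'

```text
time: 26.53
tool_pos: [0.5352, 0.141, 0.14]
tcp_rot: [3.118, -0.256, -0.126]
wrist_force: [-5.1, 0.3, 5.3]
width: 0.273
```

```bash
python3 m.py
```

```text
t 26.53 pos [0.5352 0.141  0.14  ] yaw -0.1643 tilt [-0.0794  0.0173] F [-5.15  0.35  5.27] M [0.19 0.78 0.02] w 0.273
foot top n 4659 u range [-0.01510636  0.02567059] v [-0.02922703  0.03029171] 0.08996810645121103 ((541.1353149414062, 139.46485900878906), (60.41073989868164, 42.83437728881836), 81.33721160888672)
```

>>> servo_tool --moves '[[255, [0.0004, 0, 0], 0], [255, [0.0004, 0, 0], 0], [255, [0.0004, 0, 0], 0], [255, [0, 0, 0], 0], [255, [0, 0, 0], 0], [255, [0, 0, 0], 0], [255, [0, 0, 0], 0], [255, [0, 0, 0], 0]]'

```text
time: 27.25
tool_pos: [0.5363, 0.1408, 0.1399]
tcp_rot: [3.118, -0.256, -0.128]
wrist_force: [-4.6, 0.8, 4.8]
width: 0.275
```

```bash
python3 m.py
```

```text
t 27.25 pos [0.5363 0.1408 0.1399] yaw -0.1644 tilt [-0.0803  0.0173] F [-4.59  0.82  4.84] M [ 0.17  0.89 -0.03] w 0.275
foot top n 4639 u range [-0.01402743  0.02668563] v [-0.02920235  0.03028408] 0.08997520651283963 ((542.1641845703125, 139.32223510742188), (60.120967864990234, 42.7230110168457), 80.91678619384766)
```

>>> servo_tool --moves '[[255, [0.0004, 0, 0], 0], [255, [0.0004, 0, 0], 0], [255, [0.0004, 0, 0], 0], [255, [0, 0, 0], 0], [255, [0, 0, 0], 0], [255, [0, 0, 0], 0], [255, [0, 0, 0], 0], [255, [0, 0, 0], 0]]'

```text
time: 27.97
tool_pos: [0.5364, 0.1408, 0.1396]
tcp_rot: [3.118, -0.256, -0.132]
wrist_force: [-5.0, 0.6, 5.4]
width: 0.274
```

```bash
python3 m.py
```

```text
t 27.97 pos [0.5364 0.1408 0.1396] yaw -0.1645 tilt [-0.083   0.0175] F [-4.96  0.59  5.37] M [ 0.17  0.81 -0.05] w 0.274
foot top n 4619 u range [-0.01384271  0.02687687] v [-0.02922126  0.03031886] 0.09000727224463845 ((542.28515625, 139.47120666503906), (60.522705078125, 42.9769287109375), 81.61014556884766)
```

>>> servo_tool --moves '[[255, [0.0008, 0, 0], 0], [255, [0.0008, 0, 0], 0], [255, [0.0008, 0, 0], 0], [255, [0.0008, 0, 0], 0], [255, [0, 0, 0], 0], [255, [0, 0, 0], 0], [255, [0, 0, 0], 0], [255, [0, 0, 0], 0]]'

```text
time: 28.68
tool_pos: [0.5369, 0.1407, 0.1392]
tcp_rot: [3.117, -0.256, -0.142]
wrist_force: [-4.3, 0.8, 5.5]
width: 0.272
```

```bash
python3 m.py
```

```text
t 28.68 pos [0.5369 0.1407 0.1392] yaw -0.1648 tilt [-0.0897  0.018 ] F [-4.25  0.82  5.5 ] M [0.16 0.84 0.  ] w 0.272
foot top n 4616 u range [-0.01329232  0.02691029] v [-0.02922467  0.03027377] 0.09005825067257127 ((542.4338989257812, 139.29049682617188), (60.418724060058594, 42.16227340698242), 81.7093276977539)
```

The stem has met the bar. The foot stopped at the expected place, moving 0.0 mm for about 3 mm commanded, with a reaction of about 5 N. I back off about 1 mm so it doesn't bind.

>>> servo_tool --moves '[[255, [-0.0007, 0, 0], 0], [255, [-0.0007, 0, 0], 0], [255, [-0.0007, 0, 0], 0], [255, [0, 0, 0], 0], [255, [0, 0, 0], 0], [255, [0, 0, 0], 0], [255, [0, 0, 0], 0], [255, [0, 0, 0], 0]]'

```text
time: 29.4
tool_pos: [0.5366, 0.1408, 0.1397]
tcp_rot: [3.118, -0.256, -0.135]
wrist_force: [-3.8, -0.3, 4.5]
width: 0.273
```

```bash
python3 m.py
```

```text
t 29.4 pos [0.5366 0.1408 0.1397] yaw -0.1648 tilt [-0.0852  0.0175] F [-3.8  -0.28  4.53] M [0.1  0.6  0.03] w 0.273
foot top n 4635 u range [-0.01380488  0.02681274] v [-0.02924282  0.03029626] 0.08999898164790024 ((542.2401123046875, 139.35748291015625), (60.15214538574219, 42.28536605834961), 81.05399322509766)
```

>>> servo_tool --moves '[[255, [-0.001, 0, 0], 0], [255, [-0.001, 0, 0], 0], [255, [-0.001, 0, 0], 0], [255, [-0.001, 0, 0], 0], [255, [0, 0, 0], 0], [255, [0, 0, 0], 0], [255, [0, 0, 0], 0], [255, [0, 0, 0], 0]]'

```text
time: 30.12
tool_pos: [0.5359, 0.1409, 0.1409]
tcp_rot: [3.118, -0.256, -0.122]
wrist_force: [-0.2, 0.2, 2.7]
width: 0.268
```

```bash
python3 m.py
```

```text
t 30.12 pos [0.5359 0.1409 0.1409] yaw -0.1646 tilt [-0.0766  0.0168] F [-0.2   0.23  2.7 ] M [-0.1   0.05  0.04] w 0.268
foot top n 4661 u range [-0.0149191   0.02673934] v [-0.02923696  0.03030812] 0.08994096430763485 ((541.8177490234375, 139.53695678710938), (60.15683364868164, 43.63214111328125), 81.41938781738281)
```

>>> servo_tool --moves '[[255, [-0.0008, 0, 0.0004], 0], [255, [-0.0008, 0, 0.0004], 0], [255, [-0.0008, 0, 0.0003], 0], [255, [0, 0, 0], 0], [255, [0, 0, 0], 0], [255, [0, 0, 0], 0], [255, [0, 0, 0], 0], [255, [0, 0, 0], 0]]'

```text
time: 30.83
tool_pos: [0.5355, 0.1409, 0.1411]
tcp_rot: [3.119, -0.256, -0.114]
wrist_force: [0.8, -1.0, 2.4]
width: 0.273
```

```bash
python3 m.py
```

```text
t 30.83 pos [0.5355 0.1409 0.1411] yaw -0.1643 tilt [-0.0714  0.0164] F [ 0.81 -1.02  2.38] M [-0.19 -0.12  0.01] w 0.273
foot top n 4653 u range [-0.01516361  0.02673955] v [-0.02920845  0.03028666] 0.08990783804096777 ((541.422607421875, 139.54051208496094), (60.0878791809082, 43.90203857421875), 80.98291778564453)
```

>>> servo_tool --moves '[[255, [-0.0015, 0, 0.0006], 0], [255, [-0.0015, 0, 0.0006], 0], [255, [0, 0, 0], 0], [255, [0, 0, 0], 0], [255, [0, 0, 0], 0], [255, [0, 0, 0], 0], [255, [0, 0, 0], 0], [255, [0, 0, 0], 0]]'

```text
time: 31.55
tool_pos: [0.535, 0.1411, 0.142]
tcp_rot: [3.119, -0.255, -0.104]
wrist_force: [1.9, -1.0, 5.2]
width: 0.277
```

```bash
python3 m.py
```

```text
t 31.55 pos [0.535  0.1411 0.142 ] yaw -0.1636 tilt [-0.0651  0.0158] F [ 1.91 -1.    5.21] M [-0.33 -0.2   0.05] w 0.277
foot top n 4672 u range [-0.01585443  0.02632974] v [-0.02911762  0.03036075] 0.08999479940873045 ((540.9896850585938, 139.59230041503906), (60.30733108520508, 43.96415710449219), 81.32392120361328)
```

>>> servo_tool --moves '[[255, [-0.001, 0, 0.0006], 0], [255, [-0.0008, 0, 0.0006], 0], [255, [0, 0, 0], 0], [255, [0, 0, 0], 0], [255, [0, 0, 0], 0], [255, [0, 0, 0], 0], [255, [0, 0, 0], 0], [255, [0, 0, 0], 0]]'

```text
time: 32.27
tool_pos: [0.5346, 0.1412, 0.1415]
tcp_rot: [3.119, -0.255, -0.098]
wrist_force: [2.5, -2.3, 4.7]
width: 0.271
```

```bash
python3 m.py
```

```text
t 32.27 pos [0.5346 0.1412 0.1415] yaw -0.1634 tilt [-0.0613  0.0154] F [ 2.52 -2.34  4.72] M [-0.42 -0.47  0.03] w 0.271
foot top n 4712 u range [-0.01581601  0.02623756] v [-0.02907014  0.03045128] 0.09007945369220388 ((541.1493530273438, 139.70657348632812), (60.212806701660156, 43.79963684082031), 81.11764526367188)
```

View pics/w9.png

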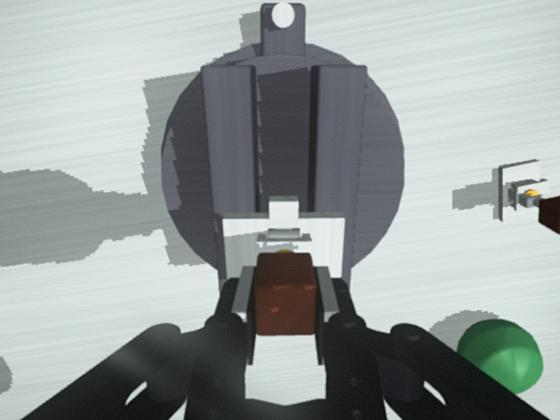

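>>> servo_tool --moves '[[255, [0.0007, 0, 0], 0], [255, [0.0005, 0, -0.0005], 0], [255, [0, 0, -0.001], 0], [255, [0, 0, -0.001], 0], [255, [0, 0, 0], 0], [255, [0, 0, 0], 0], [255, [0, 0, 0], 0], [255, [0, 0, 0], 0]]'

```text
time: 32.98
tool_pos: [0.5348, 0.1412, 0.1434]
tcp_rot: [3.119, -0.255, -0.103]
wrist_force: [1.9, -1.6, 4.3]
width: 0.273
```

```bash
python3 m.py
```

```text
t 32.98 pos [0.5348 0.1412 0.1434] yaw -0.1635 tilt [-0.0645  0.0158] F [ 1.92 -1.55  4.34] M [-0.32 -0.26  0.06] w 0.273
foot top n 4709 u range [-0.01706183  0.02615013] v [-0.0290389   0.03041598] 0.08999655917646301 ((540.6380615234375, 139.76177978515625), (60.07608413696289, 44.56531524658203), 81.00910949707031)
```

```bash
sed -i 's/(z>.15)&(z<.17)/(z>.125)\&(z<.17)/' m.py; python3 m.py
```

```text
t 33.03 pos [0.5348 0.1412 0.1434] yaw -0.1635 tilt [-0.0644  0.0158] F [ 2.19 -1.84  3.79] M [-0.31 -0.25  0.04] w 0.269
foot top n 4709 u range [-0.0168349  0.0262162] v [-0.02909779  0.03041748] 0.0900275662653455 ((540.5432739257812, 139.76071166992188), (60.161521911621094, 44.74803924560547), 80.49019622802734)
head n 4198 u [-0.01114548  0.0116373 ] v [-0.01078887  0.01180384] 0.14103212166086138 ((536.26953125, 140.21575927734375), (23.454240798950195, 24.792301177978516), 79.23046875)
```

>>> servo_tool --moves '[[255, [0, 0, -0.001], 0], [255, [0, 0, -0.0007], 0], [255, [0, 0, 0], 0], [255, [0, 0, 0], 0], [255, [0, 0, 0], 0], [255, [0, 0, 0], 0], [255, [0, 0, 0], 0], [255, [0, 0, 0], 0]]'

```text
time: 33.75
tool_pos: [0.5347, 0.1412, 0.1441]
tcp_rot: [3.119, -0.255, -0.103]
wrist_force: [2.3, -1.3, 1.7]
width: 0.27
```

```bash
python3 m.py
```

```text
t 33.75 pos [0.5347 0.1412 0.1441] yaw -0.1636 tilt [-0.0647  0.0158] F [ 2.31 -1.33  1.71] M [-0.28 -0.44  0.06] w 0.27
foot top n 4737 u range [-0.01729569  0.0262513 ] v [-0.02909903  0.03040363] 0.09001564796308781 ((540.3388061523438, 139.66636657714844), (60.76314926147461, 45.08650588989258), 79.74141693115234)
head n 4237 u [-0.01115752  0.01159684] v [-0.01077716  0.01181971] 0.14167191798227907 ((536.279296875, 140.20506286621094), (23.548845291137695, 24.458837509155273), 80.13801574707031)
```

The head top is at plunger 20.0 mm and the tool's lift force is falling, so the bar is in the throat. I open in place.

>>> servo_tool --moves '[[255, [0.0005, 0, -0.0003], 0], [200, [0, 0, 0], 0], [180, [0, 0, 0], 0], [170, [0, 0, 0], 0], [160, [0, 0, 0], 0], [150, [0, 0, 0], 0], [140, [0, 0, 0], 0], [140, [0, 0, 0], 0]]'

```text
time: 34.47
tool_pos: [0.5292, 0.1418, 0.1403]
tcp_rot: [3.118, -0.256, -0.124]
wrist_force: [0.2, -0.3, 0.0]
width: 0.452
```

```bash
python3 m.py
```

```text
t 34.47 pos [0.5292 0.1418 0.1403] yaw -0.1643 tilt [-0.0783  0.0175] F [ 0.19 -0.34  0.02] M [ 0.01 -0.04 -0.03] w 0.452
foot top n 5308 u range [-0.01783358  0.02625663] v [-0.02905987  0.03040784] 0.08991515892555724 ((540.24609375, 139.79391479492188), (60.1998405456543, 45.61703872680664), 81.11064147949219)
head n 4590 u [-0.01086409  0.01188601] v [-0.01068072  0.01177811] 0.14176339018009507 ((536.6207885742188, 140.250732421875), (23.352773666381836, 24.2562198638916), 80.12645721435547)
```

View pics/w9.png

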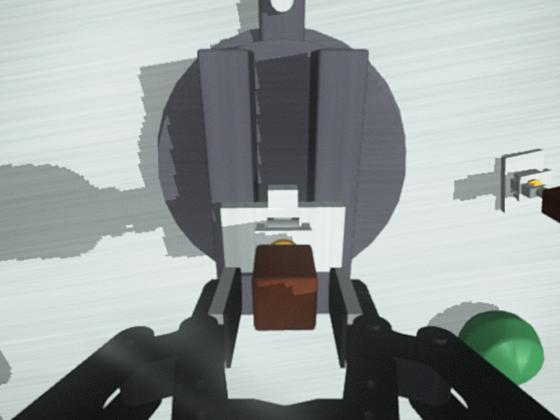

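Released. The head stays at plunger 20.0 mm and the foot is flat. I withdraw upward.

>>> servo_tool --moves '[[110, [0, 0, -0.005], 0], [110, [0, 0, -0.01], 0], [110, [0, 0, -0.015], 0], [110, [0, 0, -0.02], 0], [110, [0, 0, -0.025], 0], [110, [0, 0, -0.025], 0], [110, [0, 0, 0], 0], [110, [0, 0, 0], 0]]'

```text
time: 35.18
tool_pos: [0.5372, 0.1422, 0.2482]
tcp_rot: [3.117, -0.256, -0.126]
wrist_force: [-0.2, 0.3, -0.0]
width: 0.571
```

```bash
python3 m.py; python3 - <<'E'
from h import *
c=cam('scene','s10.png');w=load('wrist')
a=cv2.resize(c['pixels'][185:305,280:440],None,fx=4,fy=4,interpolation=cv2.INTER_CUBIC)
cv2.imwrite('pics/s10c.png',a[...,::-1])
E
```

```text
t 35.18 pos [0.5372 0.1422 0.2482] yaw -0.1644 tilt [-0.0793  0.0176] F [-0.22  0.28 -0.04] M [ 0.04 -0.06 -0.01] w 0.571
foot top n 2276 u range [-0.01834097  0.02618398] v [-0.02901509  0.03024617] 0.08989440376494087 ((540.2412719726562, 139.850341796875), (60.04890823364258, 45.705387115478516), 80.45853424072266)
head n 1359 u [-0.01161336  0.01164487] v [-0.01107596  0.01171903] 0.14186076918018292 ((536.1236572265625, 140.0994110107422), (23.27852439880371, 24.002262115478516), 80.47848510742188)
```

View pics/w9.png

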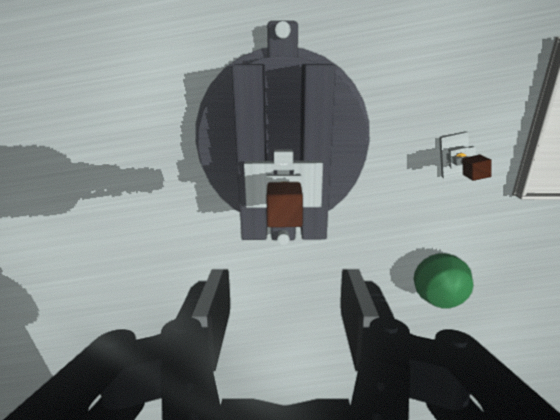

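View pics/s10.png

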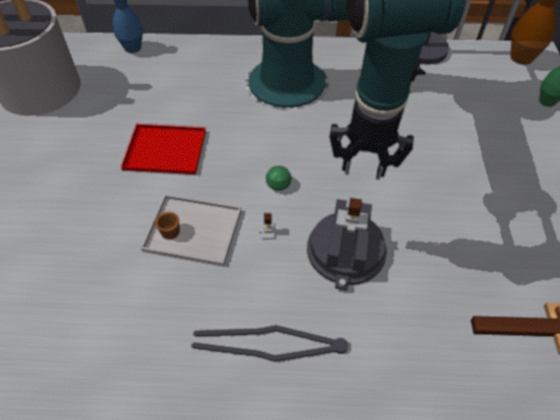

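The handle stands on the lid at wrist (284,190) with the gripper clear. The cup, paperweight and small handle look unmoved.

```bash
python3 -c "
from workcell import bot
print(bot.finish_job())"
```

```text
the job is handed in; nothing more can be done
None
```

The handle is standing on the mould lid with its hook caught on the crossbar, and the job was handed in at about 35 s. I took the 80 mm handle from the aluminium tray and stood its foot across the slot. Then I pressed the head about 24 mm and slid it until the stem met the bar. I backed off about 0.6 mm and let the head rise.

**Last checks, gripper clear:**
- The head top is 19.9 mm below its rest height, matching the 20 mm expected with the bar in the throat. It did not move after release.
- The foot is flat on the cheeks. Its origin is within 1 mm of the bar's measured place.
- The cup, paperweight, jacks and small handle look unmoved in the pictures. I did not measure their poses.

**Forces:** In the readings at the end of each move, the wrist force stayed under about 8 N.

**What went less well:**
- Fast moves left the tool tilted by about 4°, and I could not correct it.
- To get round that, I set the handle down on the lid, released it and regripped it upright. I then lifted it slightly and moved it back about 6 mm, because it first stood too close to the bar.

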